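# Snap the parts box's lid shut all round

### The arm

A 6-joint arm with a two-finger parallel gripper is mounted at the origin on a cart in front of the work surface, level with it; the furniture and walls round the work are solid. World frame = base frame: x ahead of the robot, y to its left, z up, the work surface at z = 0. Lengths are in mm, angles in rad, forces in N, time in s.
With the tool pointing down it reaches from about 400 to 925 mm from the base axis. Payload 12.5 kg.
Tool frame: the origin (TCP) lies midway between the tips of the shut fingers; the grasp point (between the pads) lies 19 mm behind it; z points along the fingers, y is the line along which they close (so a half turn about z gives the same grasp; the last joint's range is limited). The gripper opens to 95 mm and grips with 3 to 60 N. Pads are 20 mm wide; open, the fingers measure 119 mm over their backs; the gripper's body (75 mm by 180 mm) begins 59 mm behind the grasp point.
Start: joints at [1.174, 0.491, 1.559, -0, 1.092, -0.106], TCP at [179.182, 598.783, 214.661] pointing down, gripper open.
Joint ranges: [-3.1, 3.1], [-0.84, 2.19], [0.05, 2.79], [-1.13, 4.28], [0.06, 2.93], [-2.69, 2.69]. Speed limits (rad/s): [2.22, 2.22, 2.79, 3.14, 3.14, 3.14].

### API

Orientations are given as [roll, pitch, yaw] about the fixed x, y, z axes, in that order (R = Rz(yaw) Ry(pitch) Rx(roll)).
In Python, from cell import state, viewer, env, models gives the robot as it stands. The module is installed in compiled form; this text tells all that it offers.
- The arm moves only by the tool arm_command, never from a script. Its argument "rows" is a list of rows, each a list of 2 entries, a list of its own where there are three numbers: the shift along the tool's x, y, z normalised to -1 to 1, where 1 is 0.25 m, then the turn about the tool's z normalised to -1 to 1, where 1 is pi rad. A call has exactly 5 rows; each row shifts and turns the commanded pose from where the row before left it, along the tool's axes as they then stand; what a row does not reach is not made up. A row lasts 1/10 s, in which the tool goes at most 50 mm and 8.59 degrees, less where a joint would pass 70% of its speed; a pose out of reach is approached as far as the arm can. A call with a number of a shift or a turn outside -1 to 1 is refused whole. A call with a gripper value outside its range is refused whole. "claw" is the opening, from 0 (shut) to 1 (fully open), set as the call begins (left out, the last holds). The fingers move at their own pace and stop on an object; the grip force is fixed at half the most. Time passes only in rows, so rows that do not move let the fingers close, or fill a call up. It gives the time, the measured TCP pose, the force, the opening and the grip force at its end, in the units of the state.
- state(): the state, without advancing time (a new reading comes with each control period).
- viewer.read_camera(name): name is "scene" or "top" or "wrist"; returns (picture, depth): 420x560x3 uint8, red, green, blue; 420x560 float32, mm along the optical axis (not along the pixel's ray), 0 where there is no reading.
- viewer.get_calibration(name): a dict with "camera_matrix" (3x3 intrinsics, pixels), "dist_coeffs" ([k1, k2, p1, p2, k3] as OpenCV has them; the pictures are not rectified), "world_to_cam" (4x4, takes a point from world to camera coordinates). Camera axes: x right, y up, looking along -z (the intrinsics and any distortion apply to the point x, -y, -z); pixel columns grow to the right and rows downward; lengths in mm; the calibration is good to about 2 mm. A picture is of the moment at which its call begins: read the wrist's pose just before it. get_calibration takes no time and is no camera call; for the wrist camera it gives the pose at the moment of the call.
- env.job_done(): hands the job in; it is judged then, once.
Trained networks look in the newest picture that a camera, given by its name, has taken for a name from the list of things; names that differ only in an ending like _2 or _b are one class to them, and where a whole thing is asked for, a point or a joint stands for the part that bears it (a point fixed in the world has none). Each returns a list of dicts, best first, with "confidence" (0 to 1); they miss things now and then, are a little off and sometimes report something else, mostly with a low value. They report only what shows in the picture. A call takes as long as a camera call.
- models.search_frame(camera, label): "position" ([x, y, z] in mm, in world coordinates, good to about 4 mm: the middle of the surface that is visible of it).
- models.mark_of(camera, label): "position" ([x, y, z] in mm, in world coordinates, good to about 4 mm: a listed point, or the origin of a listed thing).
The state is a dict: "t": time; "joints": joint angles; "qvel": joint speeds; "tau": joint torques, N m; "eef_pos": TCP position; "tcp_rot": TCP orientation; "ft_force": force on the tool from outside, world axes, zero at the start; "moment": the same for the moment, N m; "opening": opening from 0.0 (shut) to 1.0 (fully open); "grip_force": force on a finger pad.
Only numpy, scipy, OpenCV 4.12 (cv2) and the standard library are available. Lean on these libraries where they do the work, as an engineer would, in place of code of your own. Each camera call takes 0.05 s, during which the arm holds its last target. There are 200 camera calls.

### The job

The lid of the small-parts box is only resting in place: press down with the fingertips all round its blue rim until all four sections have clicked shut level with the grey corners. Do not lift, tip or shove the box, which should stay where it stands, leave the other things on the desk alone, and finish with the hand clear.

Things in the scene. Friction and masses are not known exactly. Their poses are not given: they have to be found in the camera images.
- parts_box: grey parts box with a snap-fit lid, loose on the desk at any yaw; 150 mm (its x) by 190 mm (its y) over the rim, 58 mm high shut, 0.6 to 0.95 kg; origin: centre of underside, z up. Lid: sunken clear window (98 x 138 mm, top 53 mm up) inside a rim of four blue sections 24 mm wide, one per side, between four fixed grey corners 24 x 24 mm, tops 58 mm up. Only the sections move.
- rim_a (a joint): snap of the long section (139 mm) on the box's +x side: travel down in m, 0 raised (7 mm above the corners), 0.007 shut (level with them, at a hard stop). Starts raised. Resists with up to about 8 N; past half way it clicks, pulls itself shut and stays; before that it springs back up.
- rim_a_top (a point): centre of the top face of the long section (139 mm) on the box's +x side, 63 mm out from the box's centre, marked with three white ribs; moves with the section: 65 mm above the box's underside raised, 58 mm shut. Own x points outward across the 24 mm width, y along the section, z up. A raised section shows an orange seal under its outer edge.
- rim_b (a joint): snap of the long section (139 mm) on the box's -x side: travel down in m, 0 raised (7 mm above the corners), 0.007 shut (level with them, at a hard stop). Starts raised. Resists with up to about 8 N; past half way it clicks, pulls itself shut and stays; before that it springs back up.
- rim_b_top (a point): centre of the top face of the long section (139 mm) on the box's -x side, 63 mm out from the box's centre, marked with three white ribs; moves with the section: 65 mm above the box's underside raised, 58 mm shut. Own x points outward across the 24 mm width, y along the section, z up. A raised section shows an orange seal under its outer edge.
- rim_c (a joint): snap of the short section (99 mm) on the box's +y side: travel down in m, 0 raised (7 mm above the corners), 0.007 shut (level with them, at a hard stop). Starts raised. Resists with up to about 8 N; past half way it clicks, pulls itself shut and stays; before that it springs back up.
- rim_c_top (a point): centre of the top face of the short section (99 mm) on the box's +y side, 83 mm out from the box's centre, marked with three white ribs; moves with the section: 65 mm above the box's underside raised, 58 mm shut. Own x points outward across the 24 mm width, y along the section, z up. A raised section shows an orange seal under its outer edge.
- rim_d (a joint): snap of the short section (99 mm) on the box's -y side: travel down in m, 0 raised (7 mm above the corners), 0.007 shut (level with them, at a hard stop). Starts raised. Resists with up to about 8 N; past half way it clicks, pulls itself shut and stays; before that it springs back up.
- rim_d_top (a point): centre of the top face of the short section (99 mm) on the box's -y side, 83 mm out from the box's centre, marked with three white ribs; moves with the section: 65 mm above the box's underside raised, 58 mm shut. Own x points outward across the 24 mm width, y along the section, z up. A raised section shows an orange seal under its outer edge.
- pen: green and black ballpoint pen, 132 mm long, lying behind the keyboard; a bystander, to be left alone. Origin: centre of its underside
- rook: red chess rook, 74 mm across its foot, 67 mm high, behind the box to the left; a bystander, to be left alone. Origin: centre of its underside
- tape: roll of tan tape, 100 mm across, 25 mm high, behind the box; a bystander, to be left alone. Origin: centre of its underside
- sleeve: blue-grey flanged sleeve, 54 mm across, 69 mm high, standing behind the box; a bystander, to be left alone. Origin: centre of its underside
- eraser: black block 22 x 48 x 16 mm, right of the box; a bystander, to be left alone. Origin: centre of its underside

How it is judged:
By the outcome, as a careful person would: the job done as asked, in the order asked, and still so for the second after the job is handed in, with the robot touching nothing.
It also fails if it takes over 54 s, if anything falls off the work surface, if the arm or the gripper's body presses on something with over 40 N, if the wrist force passes 120 N, or if a joint passes its speed limit or range.

## Working session

There is one attempt and no reset: what is moved stays moved. The work goes in short steps, Python scripts to look and compute and a tool call to move; the robot and the scene stay as the last step left them, time stands still between calls to the robot, and variables do not carry over. Pictures are saved under pics/ and viewed, at most 10 in all, crops included, and the job is handed in when it is done.

Besides the shell and the picture viewer there is one more tool, called in YAML: its name, and indented under it one key for each argument. arm_command: Moves the arm, as the interface text tells. Scaled input: -1 to 1 covers 0.25 m each way for a shift and pi rad each way for a turn. Its arguments: {"type":"object","properties":{"rows":{"type":"array","items":{"type":"array"}},"claw":{"type":"number"}},"required":["rows"]}

```bash
mkdir -p pics; cat > h.py <<'E'
import numpy as np, cv2
from cell import state, viewer, env, models
def snap(cam,fn):
    im,d=viewer.read_camera(cam); cv2.imwrite('pics/'+fn,im[:,:,::-1]); return im,d
def world(cam,d,mask):
    c=viewer.get_calibration(cam); v,u=np.nonzero(mask&(d>0)); z=d[v,u]
    K=np.array(c['camera_matrix'],float); p=cv2.undistortPoints(np.c_[u,v].astype(np.float64)[:,None],K,np.array(c['dist_coeffs'],float))[:,0]
    P=np.c_[p[:,0]*z,-p[:,1]*z,-z,np.ones(len(z))]
    return (np.linalg.inv(np.array(c['world_to_cam']))@P.T).T[:,:3],u,v
E
python3 - <<'E'
from h import *
s=state(); print({k:np.round(s[k],3) for k in s})
im,d=snap('top','top1.png')
for l in ['parts_box','rim_a_top','rim_b_top','rim_c_top','rim_d_top','rook','tape','sleeve','eraser']:
    for r in models.mark_of('top',l)[:4]: print(l,np.round(r['position']),round(r['confidence'],2))
hsv=cv2.cvtColor(im,cv2.COLOR_RGB2HSV)
m=(hsv[...,0]>95)&(hsv[...,0]<130)&(hsv[...,1]>120)
P,u,v=world('top',d,m); k=(P[:,2]>50)&(P[:,2]<80);P=P[k]; print(len(P),np.median(P,0))
print(cv2.minAreaRect(P[:,:2].astype(np.float32)))
E
```

```text
{'t': np.float64(0.0), 'joints': array([ 1.174,  0.492,  1.559, -0.   ,  1.092, -0.106]), 'qvel': array([ 0.   ,  0.003,  0.   ,  0.001,  0.002, -0.002]), 'tau': array([-2.0000e-03, -6.1264e+01, -2.5818e+01,  6.9000e-02,  4.8000e-02,
       -0.0000e+00]), 'eef_pos': array([179.085, 598.522, 214.043]), 'tcp_rot': array([-3.14 , -0.   ,  2.851]), 'ft_force': array([-0.122,  1.043,  0.803]), 'moment': array([ 0.024,  0.005, -0.029]), 'grip_force': np.float64(0.0), 'opening': np.float64(1.001)}
parts_box [543. 218.   2.] 0.81
rim_a_top [584. 266.  61.] 0.73
rim_b_top [484. 274.  71.] 0.69
rim_b_top [495. 177.  68.] 0.6
rim_c_top [483. 278.  66.] 0.76
rim_d_top [603. 163.  67.] 0.68
rim_d_top [630. -76.   0.] 0.23
rook [730. 352.  -0.] 0.79
tape [749. 242.   1.] 0.87
tape [ 581. -214.   -1.] 0.51
sleeve [734. 121.   0.] 0.78
eraser [630. -77.  -3.] 0.51
2032 [535.22939263 217.83847195  65.99965351]
((682.5331420898438, -55.26220703125), (249.78265380859375, 828.5460205078125), 21.706193923950195)
```

View pics/top1.png

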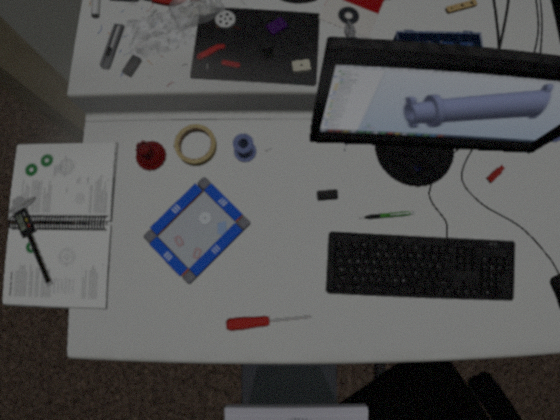

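```bash
python3 - <<'E'
from h import *
im,d=viewer.read_camera('top')
hsv=cv2.cvtColor(im,cv2.COLOR_RGB2HSV)
m=(hsv[...,0]>95)&(hsv[...,0]<130)&(hsv[...,1]>120)
P,u,v=world('top',d,m); k=(P[:,2]>50)&(P[:,2]<80)&(np.hypot(P[:,0]-543,P[:,1]-218)<130);P=P[k]; print(len(P),np.median(P,0))
print(cv2.minAreaRect(P[:,:2].astype(np.float32)))
# fit: centerline residual to rim template
from scipy.optimize import minimize
def f(p):
    c,s=np.cos(p[2]),np.sin(p[2]); q=(P[:,:2]-p[:2])@np.array([[c,-s],[s,c]])
    a=np.abs(q); e=np.minimum(np.hypot(a[:,0]-63,np.maximum(a[:,1]-69.5,0)),np.hypot(a[:,1]-83,np.maximum(a[:,0]-49.5,0)))
    return np.mean(np.minimum(e,20)**2)
r=minimize(f,[543,219,.78],method='Nelder-Mead');p=r.x;print(p,r.fun)
c,s=np.cos(p[2]),np.sin(p[2]);
for n,x,y in [('a',63,0),('b',-63,0),('c',0,83),('d',0,-83)]: print(n,p[0]+c*x-s*y,p[1]+s*x+c*y)
E
```

```text
2026 [535.2459658  217.96279334  65.96926279]
((539.6474609375, 220.3449249267578), (148.76805114746094, 185.9268035888672), 45.59140396118164)
[539.77064147 219.71009996   0.79681639] 43.94394041080106
a 583.8068195636878 264.7635684012914
b 495.7344633726918 174.65663151535387
c 480.4144846306277 277.7260171317565
d 599.1267983057518 161.6941827848888
```

```bash
cat >> h.py <<'E'
def plan(x,y,z,yaw,n,nt=None,start=None):
    "n rows straight to the target; turn spread over the first nt rows"
    s=state(); p,w=np.array(s['eef_pos']),s['tcp_rot'][2]
    if start: p,w=np.array(start[:3]),start[3]
    nt=nt or n; dw=(yaw-w+np.pi)%(2*np.pi)-np.pi; step=(np.array([x,y,z])-p)/n
    for i in range(n):
        c,si=np.cos(w),np.sin(w)
        q=np.array([step@[c,si,0],step@[si,-c,0],-step[2]])/250
        t=-dw/nt if i<nt else 0; print(np.round(q,4).tolist(),round(t/np.pi,4)); w-=t
E
python3 - <<'E'
from h import *
plan(480.4,277.7,110,2.3676,10,5)
E
```

```text
[-0.1523, -0.0885, 0.0419] 0.0308
[-0.1601, -0.0734, 0.0419] 0.0308
[-0.1664, -0.0576, 0.0419] 0.0308
[-0.1712, -0.0413, 0.0419] 0.0308
[-0.1744, -0.0246, 0.0419] 0.0308
[-0.1759, -0.0076, 0.0419] 0.0
[-0.1759, -0.0076, 0.0419] 0.0
[-0.1759, -0.0076, 0.0419] 0.0
[-0.1759, -0.0076, 0.0419] 0.0
[-0.1759, -0.0076, 0.0419] 0.0
```

arm_command:
  rows:
    - [[-0.152,-0.088,0.042],0.031]
    - [[-0.16,-0.073,0.042],0.031]
    - [[-0.166,-0.058,0.042],0.031]
    - [[-0.171,-0.041,0.042],0.031]
    - [[-0.174,-0.025,0.042],0.031]
  claw: 0

```text
t: 1.05
eef_pos: [330.2, 437.0, 162.0]
tcp_rot: [3.141, -0.0, 2.36]
ft_force: [-0.3, 0.9, -0.5]
opening: 0.635
grip_force: 0.0
```

arm_command:
  rows:
    - [[-0.176,-0.008,0.042],0]
    - [[-0.176,-0.008,0.042],0]
    - [[-0.176,-0.008,0.042],0]
    - [[-0.176,-0.008,0.042],0]
    - [[-0.176,-0.008,0.042],0]

```text
t: 1.55
eef_pos: [480.2, 275.3, 109.4]
tcp_rot: [3.141, 0.0, 2.364]
ft_force: [1.2, -0.3, -0.5]
opening: 0.216
grip_force: 0.0
```

arm_command:
  rows:
    - [[0,0,0],0]
    - [[0,0,0],0]
    - [[0,0,0],0]
    - [[0,0,0],0]
    - [[0,0,0],0]

```text
t: 2.05
eef_pos: [478.5, 277.7, 110.0]
tcp_rot: [3.141, 0.0, 2.365]
ft_force: [-0.2, 0.1, -0.5]
opening: 0.008
grip_force: 0.0
```

```bash
python3 - <<'E'
from h import *
a,_=snap('wrist','w1.png'); b,_=snap('scene','s1.png')
cv2.imwrite('pics/both1.png',cv2.resize(np.hstack([a,b])[:,:,::-1],(800,300),interpolation=cv2.INTER_AREA))
for c in ['wrist']:
  for l in ['rim_c_top']:
    for r in models.mark_of(c,l)[:4]: print(c,l,np.round(r['position']),round(r['confidence'],2))
E
```

```text
wrist rim_c_top [483. 276.  67.] 0.9
```

View pics/both1.png

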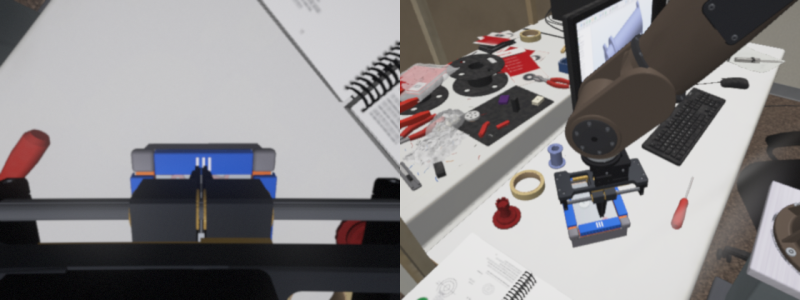

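arm_command:
  rows:
    - [[-0.008,0,0.08],0]
    - [[0,0,0.08],0]
    - [[0,0,0.012],0]
    - [[0,0,0.012],0]
    - [[0,0,0.008],0]

```text
t: 2.7
eef_pos: [480.4, 275.5, 62.1]
tcp_rot: [3.141, -0.0, 2.364]
ft_force: [-0.9, 0.1, 0.2]
opening: 0.004
grip_force: 0.2
```

arm_command:
  rows:
    - [[0,0,0.008],0]
    - [[0,0,0.008],0]
    - [[0,0,0.004],0]
    - [[0,0,0],0]
    - [[0,0,0],0]

```text
t: 3.2
eef_pos: [480.8, 275.6, 58.1]
tcp_rot: [3.14, 0.001, 2.364]
ft_force: [-4.2, -2.1, 15.9]
opening: 0.006
grip_force: 8.2
```

```bash
python3 - <<'E'
from h import *
plan(583.8,264.8,82,.797,11,start=[480.8,275.6,82,2.364])
E
```

```text
[-0.0294, 0.0235, -0.0] 0.0453
[-0.0258, 0.0274, -0.0] 0.0453
[-0.0217, 0.0308, -0.0] 0.0453
[-0.0171, 0.0336, -0.0] 0.0453
[-0.0121, 0.0357, -0.0] 0.0453
[-0.0069, 0.037, -0.0] 0.0453
[-0.0016, 0.0376, -0.0] 0.0453
[0.0037, 0.0375, -0.0] 0.0453
[0.009, 0.0366, -0.0] 0.0453
[0.0141, 0.0349, -0.0] 0.0453
[0.0189, 0.0326, -0.0] 0.0453
```

arm_command:
  rows:
    - [[0,0,-0.05],0]
    - [[0,0,-0.05],0]
    - [[-0.029,0.024,0],0.0453]
    - [[-0.026,0.027,0],0.0453]
    - [[-0.022,0.031,0],0.0453]

```text
t: 3.7
eef_pos: [509.2, 272.6, 82.6]
tcp_rot: [3.14, -0.0, 1.931]
ft_force: [0.2, 0.3, -0.3]
opening: 0.005
grip_force: 0.0
```

arm_command:
  rows:
    - [[-0.017,0.034,0],0.0453]
    - [[-0.012,0.036,0],0.0453]
    - [[-0.007,0.037,0],0.0453]
    - [[-0.002,0.038,0],0.0453]
    - [[0.004,0.037,0],0.0453]

```text
t: 4.2
eef_pos: [556.2, 267.7, 82.5]
tcp_rot: [3.141, -0.001, 1.219]
ft_force: [0.1, -0.1, -0.4]
opening: 0.007
grip_force: 0.0
```

arm_command:
  rows:
    - [[0.009,0.037,0],0.0453]
    - [[0.014,0.035,0],0.0453]
    - [[0.019,0.033,0],0.0453]
    - [[0,0,0],0]
    - [[0,0,0],0]

```text
t: 4.7
eef_pos: [583.6, 264.6, 82.0]
tcp_rot: [-3.142, -0.0, 0.802]
ft_force: [0.4, -0.8, -0.6]
opening: 0.006
grip_force: 0.0
```

```bash
python3 - <<'E'
from h import *
s=state();print(s['eef_pos'],s['tcp_rot'])
a,_=snap('wrist','w2.png')
for l in ['rim_a_top']:
    for r in models.mark_of('wrist',l)[:4]: print(l,np.round(r['position']),round(r['confidence'],2))
b,d=snap('scene','s2.png')
cv2.imwrite('pics/both2.png',cv2.resize(np.hstack([a,b])[:,:,::-1],(800,300),interpolation=cv2.INTER_AREA))
E
```

```text
[583.61633104 264.58992304  81.99575417] [-3.14154628e+00 -1.30368661e-04  8.02420534e-01]
rim_a_top [585. 260.  65.] 0.72
```

View pics/both2.png

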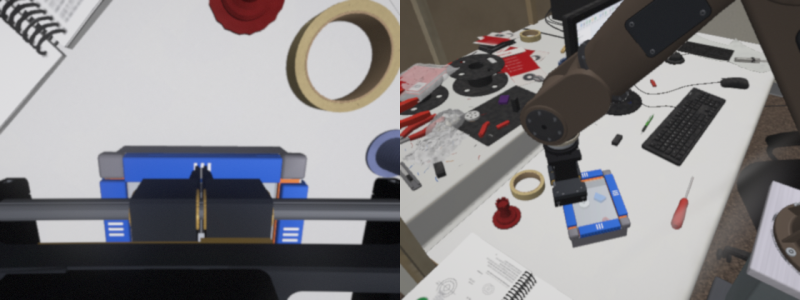

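The wrist view shows the fingertips on the ribs of rim a (about pixel 203,167). Rim c, at left, no longer shows orange; the right-hand section still does. Pressing rim a.

arm_command:
  rows:
    - [[0,0,0.04],0]
    - [[0,0,0.024],0]
    - [[0,0,0.008],0]
    - [[0,0,0.008],0]
    - [[0,0,0.008],0]

```text
t: 5.35
eef_pos: [583.8, 264.6, 59.3]
tcp_rot: [-3.141, 0.0, 0.799]
ft_force: [-0.1, 0.1, 0.3]
opening: 0.006
grip_force: 0.0
```

arm_command:
  rows:
    - [[0,0,0.008],0]
    - [[0,0,0.004],0]
    - [[0,0,0],0]
    - [[0,0,0],0]
    - [[0,0,0],0]

```text
t: 5.85
eef_pos: [583.9, 264.6, 58.1]
tcp_rot: [3.141, -0.001, 0.798]
ft_force: [-4.6, -2.3, 14.2]
opening: 0.004
grip_force: 7.4
```

```bash
python3 - <<'E'
from h import *
plan(599.1,161.7,82,2.368,11,start=[583.6,264.6,82,.802])
E
```

```text
[-0.023, 0.0301, -0.0] -0.0453
[-0.027, 0.0265, -0.0] -0.0453
[-0.0305, 0.0224, -0.0] -0.0453
[-0.0334, 0.0178, -0.0] -0.0453
[-0.0356, 0.0129, -0.0] -0.0453
[-0.037, 0.0078, -0.0] -0.0453
[-0.0378, 0.0024, -0.0] -0.0453
[-0.0377, -0.003, -0.0] -0.0453
[-0.0369, -0.0083, -0.0] -0.0453
[-0.0354, -0.0134, -0.0] -0.0453
[-0.0331, -0.0183, -0.0] -0.0453
```

arm_command:
  rows:
    - [[0,0,-0.05],0]
    - [[0,0,-0.05],0]
    - [[-0.023,0.03,0],-0.0453]
    - [[-0.027,0.027,0],-0.0453]
    - [[-0.031,0.022,0],-0.0453]

```text
t: 6.35
eef_pos: [588.2, 236.2, 82.5]
tcp_rot: [3.141, -0.001, 1.231]
ft_force: [-0.8, 0.5, 0.6]
opening: 0.004
grip_force: 0.0
```

arm_command:
  rows:
    - [[-0.033,0.018,0],-0.0453]
    - [[-0.036,0.013,0],-0.0453]
    - [[-0.037,0.008,0],-0.0453]
    - [[-0.038,0.002,0],-0.0453]
    - [[-0.038,-0.003,0],-0.0453]

```text
t: 6.85
eef_pos: [595.1, 189.1, 82.4]
tcp_rot: [3.141, 0.0, 1.943]
ft_force: [-0.9, -0.2, -0.1]
opening: 0.007
grip_force: 0.0
```

arm_command:
  rows:
    - [[-0.037,-0.008,0],-0.0453]
    - [[-0.035,-0.013,0],-0.0453]
    - [[-0.033,-0.018,0],-0.0453]
    - [[0,0,0],0]
    - [[0,0,0],0]

```text
t: 7.35
eef_pos: [599.3, 161.7, 82.1]
tcp_rot: [3.141, 0.0, 2.359]
ft_force: [-0.6, 0.2, 0.8]
opening: 0.004
grip_force: 0.0
```

```bash
python3 - <<'E'
from h import *
s=state();print(s['eef_pos'],s['tcp_rot'])
a,_=snap('wrist','w3.png')
for c in ['wrist']:
    for r in models.mark_of(c,'rim_d_top')[:4]: print(np.round(r['position']),round(r['confidence'],2))
b,d=snap('scene','s3.png')
for r in models.mark_of('scene','parts_box')[:2]: print(np.round(r['position']),round(r['confidence'],2))
cv2.imwrite('pics/both3.png',cv2.resize(np.hstack([a,b])[:,:,::-1],(800,300),interpolation=cv2.INTER_AREA))
E
```

```text
[599.26123726 161.65595828  82.11875506] [3.14095832e+00 2.55971383e-04 2.35900444e+00]
[601. 161.  65.] 0.73
[538. 219.  -0.] 0.67
[ 584. -215.    3.] 0.37
```

View pics/both3.png

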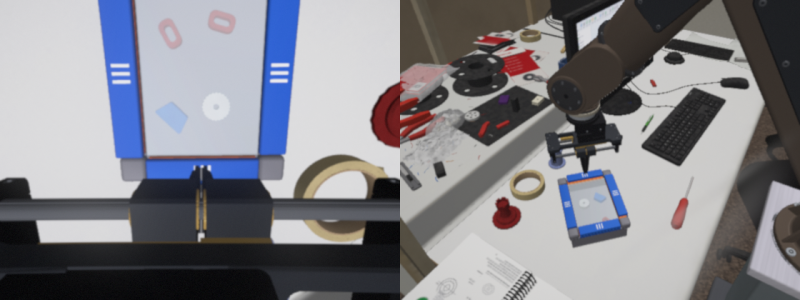

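The wrist view shows the fingertips over rim d, centred (about 203,168), and the network puts it at (601,161,65). Pressing.

arm_command:
  rows:
    - [[0,0,0.04],0]
    - [[0,0,0.024],0]
    - [[0,0,0.008],0]
    - [[0,0,0.008],0]
    - [[0,0,0.008],0]

```text
t: 8.05
eef_pos: [599.0, 161.5, 59.3]
tcp_rot: [-3.141, -0.0, 2.364]
ft_force: [0.6, 0.3, 0.8]
opening: 0.003
grip_force: 0.0
```

arm_command:
  rows:
    - [[0,0,0.008],0]
    - [[0,0,0.004],0]
    - [[0,0,0],0]
    - [[0,0,0],0]
    - [[0,0,0],0]

```text
t: 8.55
eef_pos: [599.1, 161.5, 58.2]
tcp_rot: [3.141, 0.001, 2.364]
ft_force: [-5.4, -1.5, 15.7]
opening: 0.004
grip_force: 7.9
```

```bash
python3 - <<'E'
from h import *
plan(495.7,174.7,82,.797,11,start=[599.3,161.7,82,2.36])
E
```

```text
[0.0301, -0.0232, -0.0] 0.0452
[0.0265, -0.0272, -0.0] 0.0452
[0.0224, -0.0307, -0.0] 0.0452
[0.0178, -0.0335, -0.0] 0.0452
[0.0129, -0.0357, -0.0] 0.0452
[0.0077, -0.0372, -0.0] 0.0452
[0.0023, -0.0379, -0.0] 0.0452
[-0.0031, -0.0378, -0.0] 0.0452
[-0.0084, -0.037, -0.0] 0.0452
[-0.0135, -0.0355, -0.0] 0.0452
[-0.0184, -0.0332, -0.0] 0.0452
```

arm_command:
  rows:
    - [[0,0,-0.05],0]
    - [[0,0,-0.05],0]
    - [[0.03,-0.023,0],0.0452]
    - [[0.027,-0.027,0],0.0452]
    - [[0.022,-0.031,0],0.0452]

```text
t: 9.05
eef_pos: [570.7, 165.1, 82.5]
tcp_rot: [3.141, 0.0, 1.932]
ft_force: [0.3, -0.9, 0.4]
opening: 0.002
grip_force: 0.0
```

arm_command:
  rows:
    - [[0.018,-0.033,0],0.0452]
    - [[0.013,-0.036,0],0.0452]
    - [[0.008,-0.037,0],0.0452]
    - [[0.002,-0.038,0],0.0452]
    - [[-0.003,-0.038,0],0.0452]

```text
t: 9.55
eef_pos: [523.6, 171.0, 82.4]
tcp_rot: [3.141, -0.001, 1.222]
ft_force: [0.6, -0.2, 0.7]
opening: 0.007
grip_force: 0.0
```

arm_command:
  rows:
    - [[-0.008,-0.037,0],0.0452]
    - [[-0.013,-0.035,0],0.0452]
    - [[-0.018,-0.033,0],0.0452]
    - [[0,0,0],0]
    - [[0,0,0],0]

```text
t: 10.05
eef_pos: [496.3, 174.6, 82.2]
tcp_rot: [3.141, -0.001, 0.806]
ft_force: [0.6, 0.1, 0.2]
opening: 0.006
grip_force: 0.0
```

```bash
python3 - <<'E'
from h import *
s=state();print(s['eef_pos'],s['tcp_rot'])
a,_=snap('wrist','w4.png')
for r in models.mark_of('wrist','rim_b_top')[:4]: print(np.round(r['position']),round(r['confidence'],2))
b,d=snap('scene','s4.png')
cv2.imwrite('pics/both4.png',cv2.resize(np.hstack([a,b])[:,:,::-1],(800,300),interpolation=cv2.INTER_AREA))
E
```

```text
[496.27678542 174.60520964  82.20020685] [ 3.14099472e+00 -9.86412834e-04  8.06274362e-01]
[498. 174.  65.] 0.74
```

View pics/both4.png

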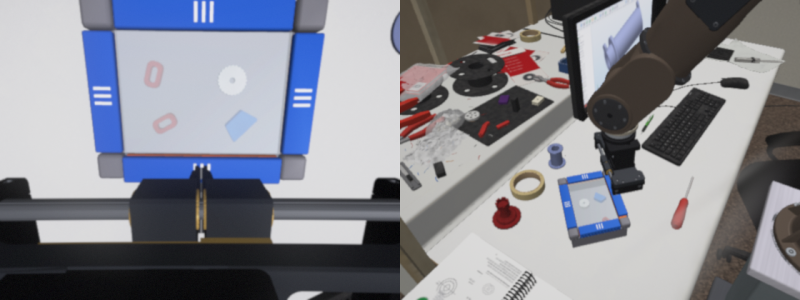

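The fingertips are on the ribs of rim b (about 203,167), the only section still showing orange on its edge. Pressing, then lifting away.

arm_command:
  rows:
    - [[0,0,0.04],0]
    - [[0,0,0.024],0]
    - [[0,0,0.008],0]
    - [[0,0,0.008],0]
    - [[0,0,0.008],0]

```text
t: 10.7
eef_pos: [495.6, 174.5, 59.3]
tcp_rot: [-3.141, 0.0, 0.802]
ft_force: [1.4, 0.1, 0.3]
opening: 0.004
grip_force: 0.0
```

arm_command:
  rows:
    - [[0,0,0.008],0]
    - [[0,0,0.004],0]
    - [[0,0,0],0]
    - [[0,0,0],0]
    - [[0,0,0],0]

```text
t: 11.2
eef_pos: [495.7, 174.5, 58.1]
tcp_rot: [3.141, -0.001, 0.802]
ft_force: [-5.5, -2.9, 21.5]
opening: 0.005
grip_force: 10.6
```

arm_command:
  rows:
    - [[0,0,-0.05],0]
    - [[0,0,-0.15],0]
    - [[0,0,-0.15],0]
    - [[0,0,-0.15],0]
    - [[-0.1,0,-0.1],0]

```text
t: 11.7
eef_pos: [479.8, 157.4, 209.3]
tcp_rot: [3.14, -0.003, 0.803]
ft_force: [0.1, -0.7, 0.4]
opening: 0.004
grip_force: 0.0
```

arm_command:
  rows:
    - [[0,0.18,0],0]
    - [[0,0.18,0],0]
    - [[0,0.18,0],0]
    - [[0,0.18,0],0]
    - [[0,0,0],0]

```text
t: 12.2
eef_pos: [610.4, 27.9, 206.3]
tcp_rot: [3.14, -0.001, 0.799]
ft_force: [-0.9, -0.3, -1.2]
opening: 0.005
grip_force: 0.0
```

```bash
python3 - <<'E'
from h import *
print(state()['eef_pos'])
im,d=viewer.read_camera('top')
hsv=cv2.cvtColor(im,cv2.COLOR_RGB2HSV)
m=(hsv[...,0]>95)&(hsv[...,0]<130)&(hsv[...,1]>120)
P,u,v=world('top',d,m); k=(P[:,2]>40)&(P[:,2]<80)&(np.hypot(P[:,0]-540,P[:,1]-220)<115);P=P[k]
print(len(P),cv2.minAreaRect(P[:,:2].astype(np.float32)))
c,s=np.cos(.797),np.sin(.797)
q=(P[:,:2]-[539.8,219.7])@np.array([[c,-s],[s,c]])
for n,x,y in [('a',63,0),('b',-63,0),('c',0,83),('d',0,-83)]:
    kk=(abs(q[:,0]-x)<(10 if x else 45))&(abs(q[:,1]-y)<(10 if y else 60)); print(n,kk.sum(),np.median(P[kk,2]))
b,d=snap('scene','s5.png')
cv2.imwrite('pics/s5c.png',cv2.resize(b[210:360,180:380,::-1],(800,600),interpolation=cv2.INTER_CUBIC))
E
```

```text
[610.44799985  27.85992081 206.31043714]
1243 ((545.7897338867188, 250.16107177734375), (134.7408905029297, 204.1367645263672), 80.88965606689453)
a 437 59.04626999824859
b 94 58.30105911903934
c 325 59.01936764193863
d 119 59.1000009913065
```

View pics/s5c.png

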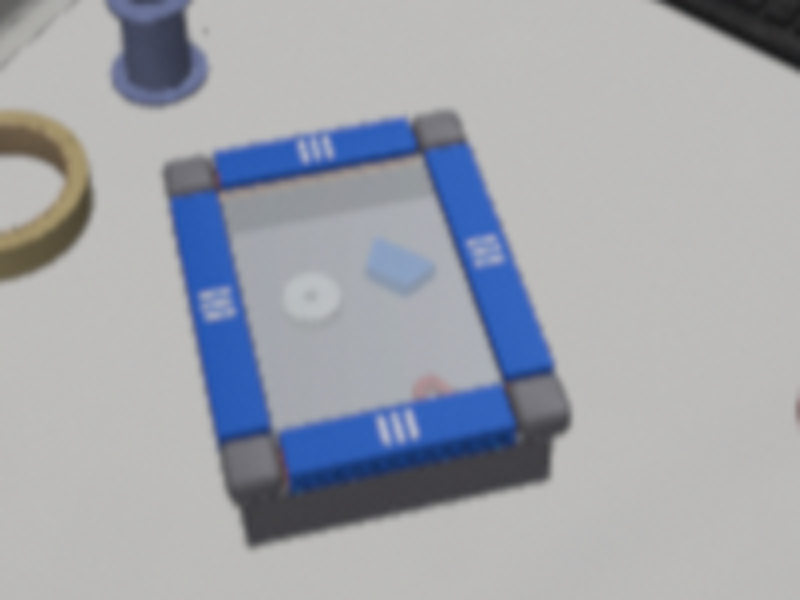

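All four sections lie level with the grey corners: the measured tops are 58–59 mm against about 66 mm raised. No orange shows under the outer edges, and the box is in place.

```bash
python3 -c "
from cell import env
print(env.job_done())"
```

```text
the job is handed in; nothing more can be done
None
```

All four lid sections are pressed shut level with the corners, the box still stands where it was, the hand is clear, and the job is handed in at about 12 s of the 54 s allowed.

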